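Stand the toppled carton back up and flip the bin's lid shut

ROBOT

A 6-joint arm with a two-finger parallel gripper is mounted at the origin on the work surface. World frame = base frame: x ahead of the robot, y to its left, z up, the work surface at z = 0. Lengths are in m, angles in rad, forces in N, time in s.
With the tool pointing down it reaches from about 0.275 to 1 m from the base axis. Payload 8.4 kg.
Tool frame: the origin (TCP) lies on the centre line of the jaws, within the pads' length; the fingertips stand 17 mm ahead of it and the grasp point (between the pads) lies 2 mm behind it (bot.tcp_to_tips is the y of the fingertips in the tool frame, in m); y points along the fingers, z is the direction in which the jaws open and shut, and the axes are right-handed (so a half turn about y gives the same grasp; the last joint's range is limited). The gripper opens to 85 mm and grips with 20 to 120 N. Pads are 22 mm wide; open, the fingers measure 114 mm over their backs; the gripper's body (76 mm by 85 mm) begins 54 mm behind the grasp point. The pads swing forward as they close: fully open they stand 13 mm farther back than shut.
Start: joints at [1.171, 0.353, 1.633, -0, 1.155, -0.002], TCP at [0.242, 0.576, 0.248] pointing down, gripper open.
Joint ranges: [-2.63, 2.63], [-0.92, 2.1], [0.06, 2.66], [-1.3, 4.44], [0, 2.69], [-3.02, 3.02]. Speed limits (rad/s): [2.22, 2.22, 2.79, 3.14, 3.14, 3.14].

INTERFACE

Orientations are given as a unit quaternion [x, y, z, w].
In Python, from workcell import bot, hand, kinematics, get_obs, vision, hand_in gives the robot as it stands. The module is installed in compiled form; this text tells all that it offers. Calls block until the motion is done:
- bot.reach(position, orientation): joint-space move of the TCP to a pose.
- bot.servo_line(position, ori=None, velocity=0.15): straight line of the TCP; ori=None keeps the orientation; velocity is the mean speed in m/s.
- bot.goto_joints(angles): joint-space move.
- hand.move_gripper(opening, strength=None): finger opening in m; strength is the grip in N (None keeps the last); returns when the fingers have stopped.
- bot.dwell(seconds).
- kinematics.solve_ik(position, orientation): joint angles nearest the present ones, or None.
- get_obs(): the state.
- vision.read_camera(name): name is "side" or "top" or "wrist"; returns a dict with "frame" (400x640x3 uint8, red, green, blue), "intrinsics" (3x3 intrinsics, pixels), "view" (4x4, takes a point from world to camera coordinates). Camera axes: x right, y down, z forward; pixel columns grow to the right and rows downward; lengths in m; the calibration is good to about 2 mm. A picture is of the moment at which its call begins. There is no depth.
A pose or a line that the arm cannot do raises bot.IKError and nothing moves.
- hand_in(): hands the job in, once; it reports no verdict.
The state is a dict: "time_s": time; "joint_pos": joint angles; "joint_vel": joint speeds; "joint_efforts": joint torques, N m; "position": TCP position; "orientation": TCP orientation; "wrist_force": force on the tool from outside, world axes, zero at the start; "ft_torque": the same for the moment, N m; "gripper_width": finger opening in m.
Only numpy, scipy, OpenCV 4.12 (cv2) and the standard library are available. Lean on these libraries where they do the work, as an engineer would, in place of code of your own. Each camera call takes 0.05 s, during which the arm holds its last target.

TASK

A tall carton has toppled against the front of the open storage bin. Push it back up with your fingertips so that it stands upright on its own base, on the spot where its foot is now, and then push the bin's lid over and down until it is fully shut. Only push: do not lift the carton, and leave everything else standing where it is.

Things in the scene. Friction and masses are not known exactly. Their poses are not given: they have to be found in the camera images.
- bin: grey plastic storage bin, open on top, fixed to the work surface: 180 mm deep (its own x) by 220 mm wide (its own y) by 90 mm high, walls 5 mm. Origin: centre of its underside, z up. Its front, where the carton leans, faces its own -x; the lid is hinged along its back rim (own +x).
- lid (a joint): angle of the bin's lid in rad: 0 = lying shut on the rim, about 1.57 = standing straight up, it starts at 1.65 to 1.85 (wide open, leaning a little back). The hinge is stiff, so the lid stays wherever it is left and does not fall; about 2 to 4 N near its free edge moves it. It stops at 0 and at 1.95.
- lid_hinge (a point): point on the lid's hinge line, half-way along it, 91 mm above the work surface, over the bin's back edge. The lid is a flat grey plate 8 mm thick and 220 mm wide; shut, it reaches 192 mm from hinge to front edge, overhanging the bin's front by 12 mm with a small lip 14 mm thick.
- lid_edge (a point): middle of the lid's free edge, on its outer face (the face that is on top when shut, and looks away from the carton when open). Shut, it is 99 mm above the work surface.
- carton: tall closed cardboard carton, 80 (own x) x 100 (own y) x 200 mm (own z, to its top), 0.3 to 0.55 kg. Origin: centre of its underside. It starts leaning 35 degrees towards the bin, own +x face down on the bin's front rim, foot edge on the work surface 63 mm in front of the bin, top overhanging the bin's inside. Closer to upright than 20 degrees it falls back onto its base by itself.
- foot_near (a point): middle of the carton's bottom edge on its bin side (own x = +40 mm), the edge it pivots on; on the work surface at the start
- foot_far (a point): middle of the carton's opposite bottom edge (own x = -40 mm), in the air at the start, on the work surface when the carton stands
- carton_top (a point): middle of the carton's top edge on its bin side (own x = +40 mm, z = 200 mm), the leading edge over the bin: 164 mm above the work surface at the start, 200 mm when it stands
- small_carton: a small upright cardboard carton, 70 x 70 x 120 mm tall, on the work surface beside the tall one. To be left alone. Origin: centre of its underside.
- tape_roll: a roll of tape lying flat, 100 mm across and 45 mm high, at the right of the table. To be left alone. Origin: centre of its underside.
- tin: a steel tin standing inside the bin, 60 mm across and 60 mm high. To be left alone. Origin: centre of its underside.
- packet: a white packet inside the bin, 50 x 70 x 50 mm. To be left alone. Origin: centre of its underside.
- bottle: a white bottle standing at the right of the table, 64 mm across, 190 mm tall. To be left alone. Origin: centre of its underside.
- mug: a white mug standing at the left of the table, 80 mm across, 90 mm tall. To be left alone. Origin: centre of its underside.
- jar: a glass jar standing at the left of the table, 72 mm across, 100 mm tall. To be left alone. Origin: centre of its underside.
Mind the look-alikes: they are no part of the job. What is shaped like the carton but blue is not meant.

How it is judged:
By the outcome, as a careful person would: the job done as asked, in the order asked, and still so for the second after the job is handed in, with the robot touching nothing.
It also fails if it takes over 53 s, if anything falls off the work surface, if the arm or the gripper's body presses on something with over 40 N, if the wrist force passes 120 N, or if a joint passes its speed limit or range.

## Working session

There is one attempt and no reset: what is moved stays moved. The work goes in short steps, each a Python script; the robot and the scene stay as the last script left them, time stands still between calls to the robot, and variables do not carry over. Pictures are saved under pics/ and viewed, and the job is handed in when it is done.

```bash
mkdir -p pics; python3 - <<'E'
from workcell import bot,vision,get_obs
import cv2,json,numpy as np
for n in ("top","side","wrist"):
    c=vision.read_camera(n); cv2.imwrite(f"pics/{n}0.png",c["frame"][:,:,::-1])
    np.savez(f"{n}0.npz",**c)
    print(n,np.round(c["intrinsics"],1).tolist(),np.round(c["view"],3).tolist())
o=get_obs();print({k:np.round(v,3).tolist() for k,v in o.items()},bot.tcp_to_tips)
E
```

```text
top [[364.3, 0.0, 321.5], [0.0, 364.3, 194.8], [0.0, 0.0, 1.0]] [[0.007, -1.0, -0.015, -0.001], [-0.987, -0.005, -0.162, 0.595], [0.161, 0.016, -0.987, 1.059], [0.0, 0.0, 0.0, 1.0]]
side [[388.9, 0.0, 321.7], [0.0, 388.9, 206.4], [0.0, 0.0, 1.0]] [[0.68, -0.733, -0.019, -0.368], [-0.536, -0.48, -0.695, 0.405], [0.5, 0.483, -0.719, 1.024], [0.0, 0.0, 0.0, 1.0]]
wrist [[300.1, 0.0, 322.4], [0.0, 300.1, 198.3], [0.0, 0.0, 1.0]] [[0.387, 0.922, 0.0, -0.625], [0.889, -0.374, 0.264, -0.034], [0.243, -0.102, -0.965, 0.377], [0.0, 0.0, 0.0, 1.0]]
{'time_s': 0.15, 'joint_pos': [1.171, 0.354, 1.634, 0.0, 1.155, -0.002], 'joint_vel': [-0.001, -0.003, -0.003, 0.001, -0.002, -0.0], 'joint_efforts': [0.001, -60.563, -34.234, 0.0, 0.006, -0.0], 'position': [0.242, 0.576, 0.248], 'orientation': [0.694, -0.14, 0.14, -0.693], 'wrist_force': [0.122, -0.594, -0.423], 'ft_torque': [-0.027, -0.03, 0.007], 'gripper_width': 0.085} 0.017
```

View pics/top0.png

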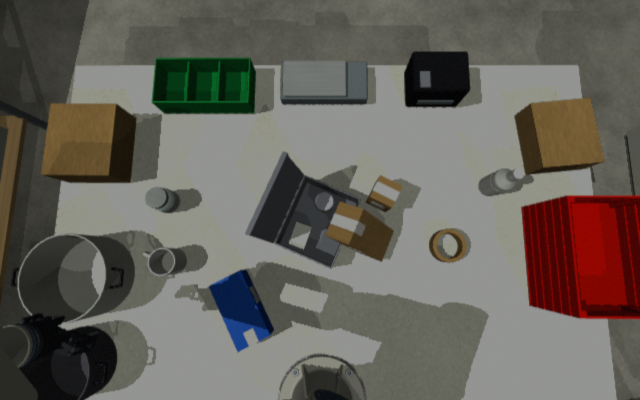

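View pics/side0.png

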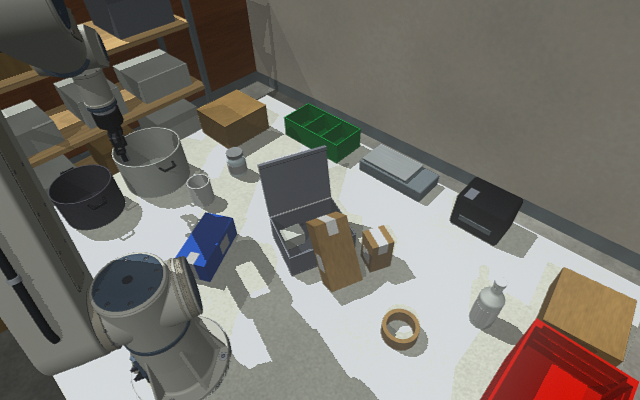

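View pics/wrist0.png

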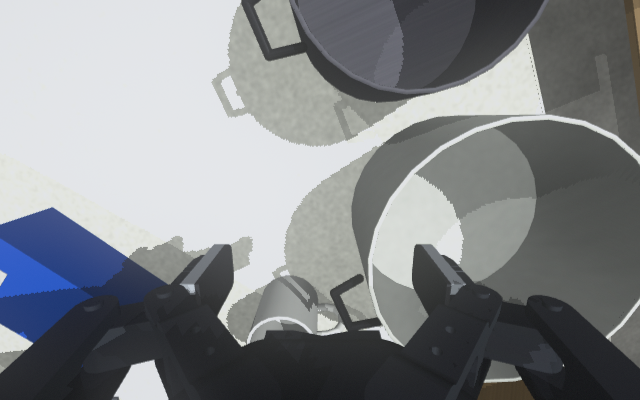

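```bash
python3 - <<'E'
import cv2
a=cv2.imread("pics/top0.png")[140:280,230:450]; cv2.imwrite("pics/topz.png",cv2.resize(a,None,fx=3.6,fy=3.6,interpolation=cv2.INTER_CUBIC))
a=cv2.imread("pics/side0.png")[140:310,240:410]; cv2.imwrite("pics/sidez.png",cv2.resize(a,None,fx=3.5,fy=3.5,interpolation=cv2.INTER_CUBIC))
E
```

```text
(no output)
```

View pics/topz.png

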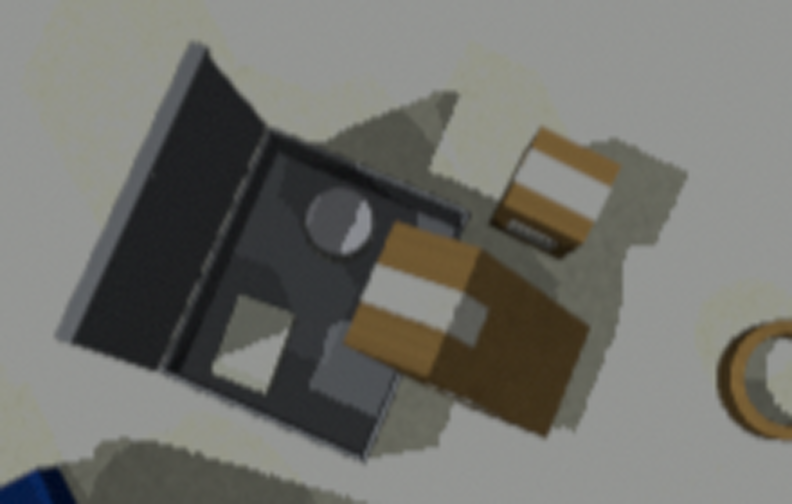

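View pics/sidez.png

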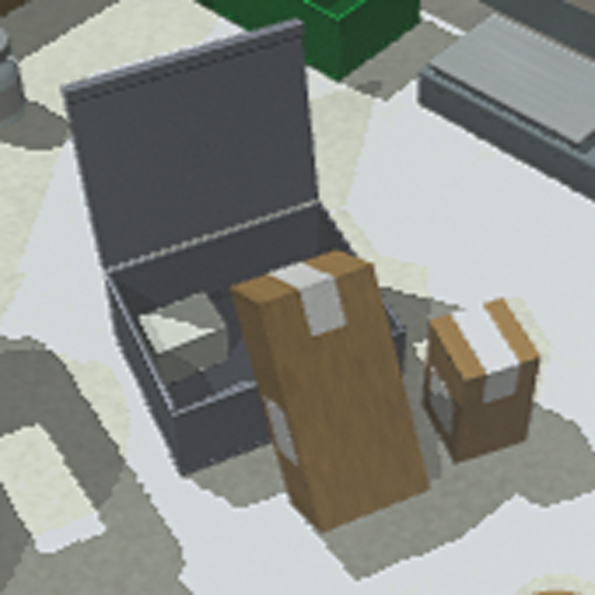

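```bash
cat > h.py <<'E'
import numpy as np
T=np.load("top0.npz");S=np.load("side0.npz")
def ray(c,u,v):
    R=c["view"][:3,:3];t=c["view"][:3,3]
    o=-R.T@t; d=R.T@np.linalg.inv(c["intrinsics"])@[u,v,1]; return o,d
def onz(c,u,v,z):
    o,d=ray(c,u,v); return o+d*(z-o[2])/d[2]
def proj(c,p):
    q=c["intrinsics"]@(c["view"][:3,:3]@np.asarray(p)+c["view"][:3,3]); return q[:2]/q[2]
tz=lambda u,v,z:onz(T,230+(u-1.3)/3.6,140+(v-1.3)/3.6,z)
sz=lambda u,v,z:onz(S,240+(u-1.3)/3.5,140+(v-1.3)/3.5,z)
E
python3 - <<'E'
from h import *
P=lambda n,p:print(n,np.round(p,4).tolist())
B={'backR':(268,130),'backL':(165,368),'frontR':(467,215),'frontL':(365,458)}
b={k:tz(*v,.09) for k,v in B.items()}
for k in b:P(k,b[k])
P('frontL side',sz(180,410,.09));P('backL side',sz(107,272,.09));P('backR side',sz(322,203,.09)); P('frontL bottom side',sz(188,472,0))
for n,p in [('R',(397,222,.164)),('L',(347,345,.164)),('tR',(484,250,.21)),('tL',(432,375,.21)),('fR',(588,325,.046)),('fL',(548,435,.046))]:P(n,tz(*p))
for n,p in [('s top+xL',(234,290,.164)),('s trailL',(251,303,.21)),('s trailR',(374,265,.21)),('s fL',(322,531,.046)),('s fR',(430,489,.046))]:P(n,sz(*p))
f=lambda a,c:np.linalg.norm(b[a]-b[c])
print(f('backR','backL'),f('frontR','frontL'),f('backR','frontR'),f('backL','frontL'))
for th in(1.65,1.75,1.85):
    z=.091+.192*np.sin(th); print(th,tz(195,45,z),tz(62,335,z),sz(65,88,z),sz(300,22,z))
# small carton top
for p in [(543,127),(620,165),(590,225),(515,190)]:P('sc',tz(*p,.12))
E
```

```text
backR [0.6451, 0.0541, 0.09]
backL [0.451, 0.1334, 0.09]
frontR [0.5755, -0.1081, 0.09]
frontL [0.3818, -0.0261, 0.09]
frontL side [0.3858, -0.0241, 0.09]
backL side [0.4498, 0.1388, 0.09]
backR side [0.6485, 0.0517, 0.09]
frontL bottom side [0.3854, -0.0249, 0.0]
R [0.5587, -0.0489, 0.164]
L [0.4664, -0.0117, 0.164]
tR [0.5321, -0.1093, 0.21]
tL [0.4434, -0.0717, 0.21]
fR [0.4902, -0.2115, 0.046]
fL [0.4, -0.1766, 0.046]
s top+xL [0.4674, -0.0123, 0.164]
s trailL [0.4389, -0.062, 0.21]
s trailR [0.5336, -0.1073, 0.21]
s fL [0.3993, -0.1717, 0.046]
s fR [0.4895, -0.2115, 0.046]
0.20967900132827313 0.2102605803227568 0.17653527554495574 0.17386063243835506
1.65 [0.66188909 0.09192385 0.28239809] [0.46562731 0.17441483 0.28239809] [0.46264869 0.17260543 0.28239809] [0.65875718 0.08649776 0.28239809]
1.75 [0.66259653 0.09223038 0.2799253 ] [0.4657694  0.17495898 0.2799253 ] [0.46436709 0.17512605 0.2799253 ] [0.66114132 0.08872607 0.2799253 ]
1.85 [0.66384402 0.09277089 0.27556484] [0.46601997 0.17591851 0.27556484] [0.46739729 0.17957086 0.27556484] [0.66534547 0.09265542 0.27556484]
sc [0.6419, -0.1664, 0.12]
sc [0.6114, -0.2264, 0.12]
sc [0.5634, -0.2016, 0.12]
sc [0.591, -0.1434, 0.12]
```

```bash
cat >> h.py <<'E'
from scipy.spatial.transform import Rotation as Rn
ang=np.radians(67.6)
e=np.array([np.cos(ang),np.sin(ang),0]); a=np.array([np.sin(ang),-np.cos(ang),0])
foot=np.array([.470,-.132,0])
def F(s,z,l=0): return foot+s*e+l*a+[0,0,z]
def quat(sgn,tilt=0):
    z=sgn*a; y=np.array([0,0,-1.])*np.cos(tilt)-e*np.sin(tilt)
    return Rn.from_matrix(np.c_[np.cross(y,z),y,z]).as_quat()
E
python3 - <<'E'
from h import *
from workcell import *
o=get_obs();R=Rn.from_quat(o['orientation']).as_matrix();print(np.round(R,2))
W=np.load('wrist0.npz')['view'];C=-W[:3,:3].T@W[:3,3];print("cam in tool",R.T@(C-o['position']))
for s in(1,-1):
  for n,p in dict(pre=F(.17,.26),ins=F(.17,.155),end=F(.062,.178),over=F(.34,.36),beh=F(.33,.27),shut=F(.09,.12)).items():
    j=kinematics.solve_ik(list(p),list(quat(s))); print(s,n,np.round(p,3),None if j is None else np.round(j,2))
E
```

```text
[[ 0.92 -0.    0.39]
 [-0.39 -0.    0.92]
 [-0.   -1.   -0.  ]]
cam in tool [-6.64831048e-02 -1.25645857e-01  1.23047660e-04]
1 pre [0.535 0.025 0.26 ] [ 0.04  0.2   1.81 -0.    1.13  0.44]
1 ins [0.535 0.025 0.155] [ 0.04  0.33  1.91 -0.    0.91  0.44]
1 end [ 0.494 -0.075  0.178] [-0.15  0.24  1.97 -0.    0.93  0.24]
1 over [0.6   0.182 0.36 ] [ 0.29  0.27  1.5  -0.    1.37  0.68]
1 beh [0.596 0.173 0.27 ] [ 0.28  0.33  1.62 -0.    1.19  0.67]
1 shut [ 0.504 -0.049  0.12 ] [-0.1   0.34  1.99 -0.    0.81  0.29]
-1 pre [0.535 0.025 0.26 ] [ 0.04  0.2   1.81 -0.    1.13 -2.71]
-1 ins [0.535 0.025 0.155] [ 0.04  0.33  1.91 -0.    0.91 -2.71]
-1 end [ 0.494 -0.075  0.178] [-0.15  0.24  1.97 -0.    0.93 -2.9 ]
-1 over [0.6   0.182 0.36 ] [ 0.29  0.27  1.5  -0.    1.37 -2.46]
-1 beh [0.596 0.173 0.27 ] [ 0.28  0.33  1.62 -0.    1.19 -2.47]
-1 shut [ 0.504 -0.049  0.12 ] [-0.1   0.34  1.99 -0.    0.81 -2.85]
```

```bash
python3 - <<'E'
from h import *
from workcell import *
import cv2
q=list(quat(1)); 
o=get_obs(); p=np.array(o['position']);p[2]=.40
bot.servo_line(list(p),velocity=.25)
hand.move_gripper(.04,20)
bot.reach(list(F(.145,.40)),q)
bot.servo_line(list(F(.145,.155)),ori=q,velocity=.15)
o=get_obs();print(o['time_s'],np.round(o['position'],3),np.round(o['wrist_force'],2))
for n in("top","side"): cv2.imwrite(f"pics/{n}1.png",vision.read_camera(n)["frame"][100:300,200:470,::-1].repeat(2,0).repeat(2,1))
E
```

```text
5.4833 [0.526 0.002 0.156] [-0.29  0.38  0.4 ]
```

View pics/side1.png

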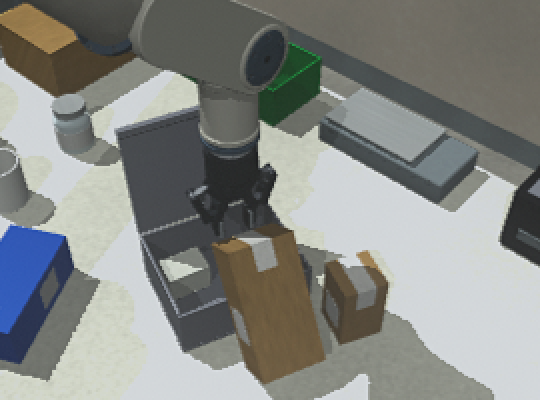

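View pics/top1.png

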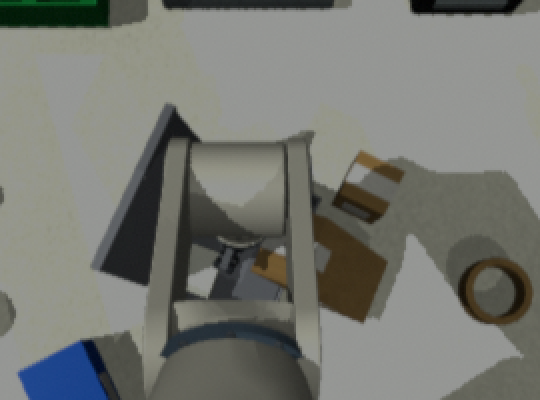

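The fingers sit behind the carton's leading top edge (about side-crop px (262,225)) and nothing is touched yet. Next I push the carton up.

```bash
python3 - <<'E'
from h import *
from workcell import *
import cv2
for phi in (32,28,24,21,19,17):
    r=np.radians(phi)
    bot.servo_line(list(F(.2*np.sin(r)+.012,.155+.2*(np.cos(r)-.819))),velocity=.05)
    o=get_obs();print(phi,round(o['time_s'],2),np.round(o['wrist_force'],2))
bot.dwell(.4)
for n in("top","side"): cv2.imwrite(f"pics/{n}2.png",vision.read_camera(n)["frame"][100:300,200:470,::-1].repeat(2,0).repeat(2,1))
E
```

```text
32 6.28 [ 0.48  0.05 -0.8 ]
28 6.72 [ 0.52  0.21 -0.59]
24 7.15 [ 0.67 -0.12  0.48]
21 7.51 [ 0.37 -1.34 -0.21]
19 7.8 [ 0.31  0.21 -0.04]
17 8.09 [ 0.18  0.83 -0.07]
```

View pics/side2.png

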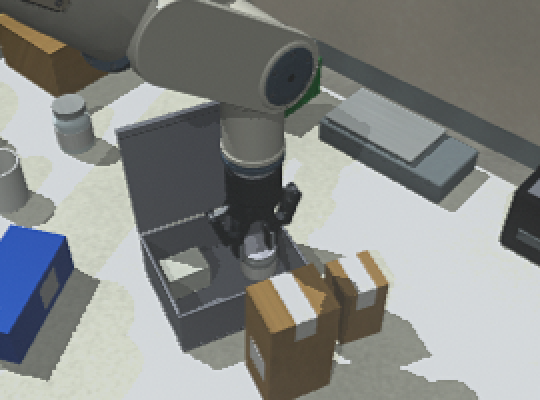

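The carton stands upright. I'll retreat over the lid and measure the carton and the lid.

```bash
python3 - <<'E'
from h import *
from workcell import *
import cv2
bot.servo_line(list(F(.14,.18)),velocity=.15)
bot.servo_line(list(F(.14,.41)),velocity=.2)
bot.servo_line(list(F(.36,.41)),velocity=.2)
hand.move_gripper(0,20)
for n in("top","side"):
    c=vision.read_camera(n); np.savez(f"{n}3.npz",**c)
    f=c["frame"][:,:,::-1]
    f=f[140:280,230:450] if n=="top" else f[140:310,240:410]
    cv2.imwrite(f"pics/{n}3.png",cv2.resize(f,None,fx=3.6 if n=="top" else 3.5,fy=3.6 if n=="top" else 3.5,interpolation=cv2.INTER_CUBIC))
print(get_obs()['time_s'])
E
```

```text
12.325
```

View pics/side3.png

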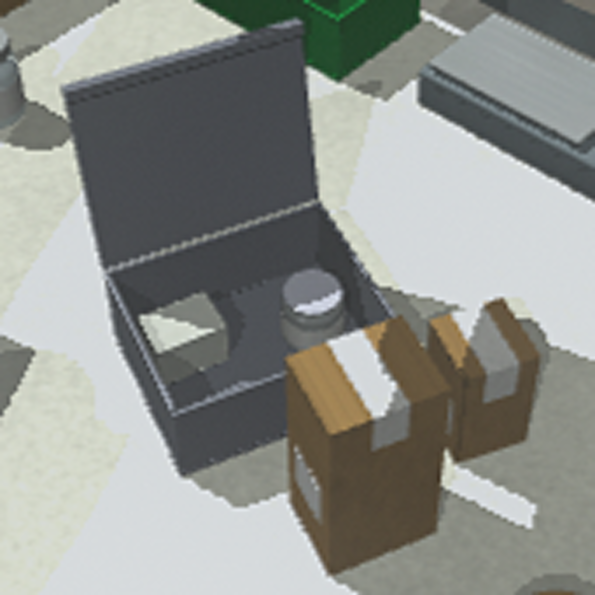

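View pics/top3.png

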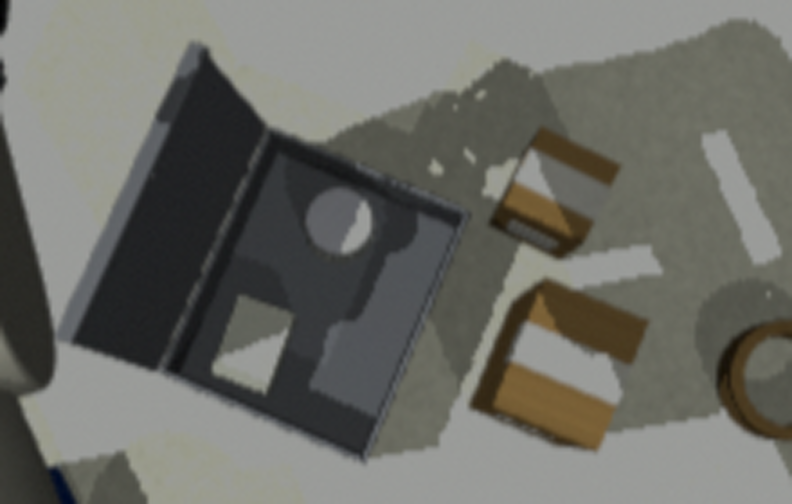

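```bash
python3 - <<'E'
from h import *
def L(n,p): 
    d=p-foot; print(n,np.round(p,3),'s %.3f l %.3f'%(d@e,d@a))
for p in [(545,280),(497,398),(648,320),(600,450)]:L('t',tz(*p,.2))
for p in [(288,358),(400,318),(448,392),(332,433)]:L('s',sz(*p,.2))
for p in [(332,575),(436,530)]:L('foot_far s',sz(*p,0))
for p in[(65,88),(300,22)]: L('lid edge',sz(*p,.2795))
for p in[(62,335),(195,45)]: L('lid edge t',tz(*p,.2795))
for p in[(165,368),(268,130)]: L('hinge',tz(*p,.09))
from workcell import *
H=.243
for th in(1.8,1.4,1,.5,0):
    r=.165; s=H-r*np.cos(th)+.014*np.sin(th)+.011; z=.091+r*np.sin(th)+.008*np.cos(th)+.017
    print(th,s,z,kinematics.solve_ik(list(F(s,z)),list(quat(1))) is not None)
E
```

```text
t [ 0.512 -0.154  0.2  ] s -0.004 l 0.047
t [ 0.428 -0.118  0.2  ] s -0.003 l -0.044
t [ 0.484 -0.227  0.2  ] s -0.082 l 0.049
t [ 0.392 -0.19   0.2  ] s -0.083 l -0.050
s [ 0.424 -0.115  0.2  ] s -0.002 l -0.049
s [ 0.511 -0.153  0.2  ] s -0.004 l 0.046
s [ 0.48  -0.225  0.2  ] s -0.083 l 0.045
s [ 0.394 -0.186  0.2  ] s -0.079 l -0.049
foot_far s [ 0.395 -0.187  0.   ] s -0.079 l -0.049
foot_far s [ 0.486 -0.224  0.   ] s -0.079 l 0.050
lid edge [0.465 0.176 0.28 ] s 0.282 l -0.122
lid edge [0.662 0.089 0.28 ] s 0.277 l 0.093
lid edge t [0.466 0.175 0.28 ] s 0.282 l -0.121
lid edge t [0.663 0.092 0.28 ] s 0.281 l 0.093
hinge [0.451 0.133 0.09 ] s 0.238 l -0.119
hinge [0.645 0.054 0.09 ] s 0.239 l 0.091
1.8 0.3051222124566541 0.26686724233735754 True
1.4 0.23975171764129868 0.2719589425912978 True
1 0.1766307133190675 0.25116513094024806 True
0.5 0.11591083482854732 0.1941258743648165 True
0 0.08899999999999998 0.116 True
```

The carton stands upright. Its bottom near edge lies within about 3 mm of the original foot line, so the spot is right. Next is the lid.

```bash
python3 - <<'E'
from h import *
from workcell import *
import cv2
l=-.014; r=.155; H=.241
bot.servo_line(list(F(.36,.41,l)),velocity=.2)
bot.servo_line(list(F(.34,.265,l)),velocity=.15)
def pose(th):
    return list(F(H-r*np.cos(th)+.008*np.sin(th)+.011,.091+r*np.sin(th)+.008*np.cos(th)+.017,l))
for th in [1.78,1.6,1.4,1.2,1.0,.8,.6,.4,.25,.12,.05]:
    bot.servo_line(pose(th),velocity=.06)
    o=get_obs();f=np.array(o['wrist_force']);print(th,round(o['time_s'],2),np.round(f,1),np.round(np.array(o['position'])-pose(th),3))
    if np.linalg.norm(f)>35: print("STOP");break
for n in("top","side"): cv2.imwrite(f"pics/{n}4.png",vision.read_camera(n)["frame"][100:300,200:470,::-1].repeat(2,0).repeat(2,1))
E
```

```text
1.78 14.66 [ 0.5 -0.1  0. ] [-0. -0. -0.]
1.6 15.28 [-0.9 -0.5 -0.7] [ 0. -0.  0.]
1.4 15.94 [ 0.1  0.3 -0.1] [-0. -0.  0.]
1.2 16.61 [ 0.7 -0.   0.1] [-0. -0. -0.]
1.0 17.27 [-1.  -0.4  0.3] [-0. -0. -0.]
0.8 17.94 [0.2 0.2 0.1] [-0. -0. -0.]
0.6 18.61 [0.5 0.1 0.1] [-0. -0. -0.]
0.4 19.27 [ 0.3  0.6 -0.2] [-0. -0. -0.]
0.25 19.82 [0.6 0.7 0.7] [-0. -0. -0.]
0.12 20.3 [ 0.1 -0.   0.1] [-0. -0. -0.]
0.05 20.63 [-0.2  0.7 -0.2] [-0.  0. -0.]
```

View pics/side4.png

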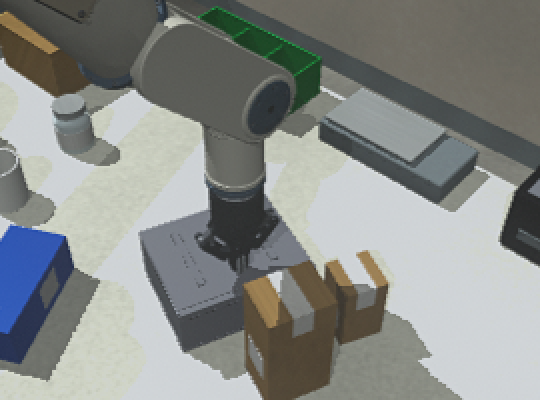

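The lid is nearly down. I'll press in small steps until the force shows it is on its stop.

```bash
python3 - <<'E'
from h import *
from workcell import *
import cv2
p=np.array(get_obs()['position']);n=0
while p[2]>.105:
    p[2]-=.0015; bot.servo_line(list(p),velocity=.03)
    bot.dwell(.1)
    f=np.array(get_obs()['wrist_force']); print(round(p[2],4),np.round(f,1))
    if abs(f[2])>15: break
p[2]+=.1; bot.servo_line(list(p),velocity=.1)
p[2]=.42; bot.servo_line(list(p),velocity=.25)
bot.servo_line(list(F(.36,.41)),velocity=.25)
for n in("top","side"):
    c=vision.read_camera(n); np.savez(f"{n}5.npz",**c)
    f=c["frame"][:,:,::-1]
    f=f[140:280,230:450] if n=="top" else f[140:310,240:410]
    k=3.6 if n=="top" else 3.5
    cv2.imwrite(f"pics/{n}5.png",cv2.resize(f,None,fx=k,fy=k,interpolation=cv2.INTER_CUBIC))
o=get_obs();print(o['time_s'],np.round(o['wrist_force'],1))
E
```

```text
0.1222 [-0.4  0.  -0. ]
0.1207 [ 0.3 -0.6 -0.6]
0.1192 [-0.6 -0.3 -0.2]
0.1177 [-0.4  0.8  0.4]
0.1162 [-0.  -0.9 -0.5]
0.1147 [-2.7 -0.2 11.3]
0.1132 [-8.4  0.2 28.6]
26.6083 [-0.   0.1 -0.6]
```

View pics/side5.png

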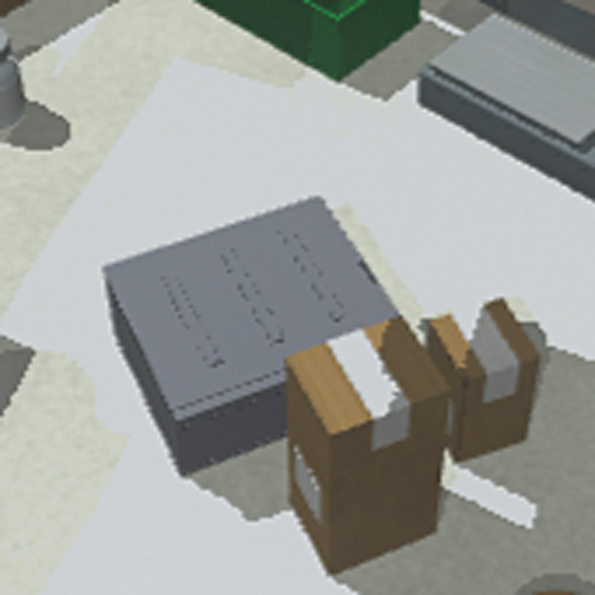

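View pics/top5.png

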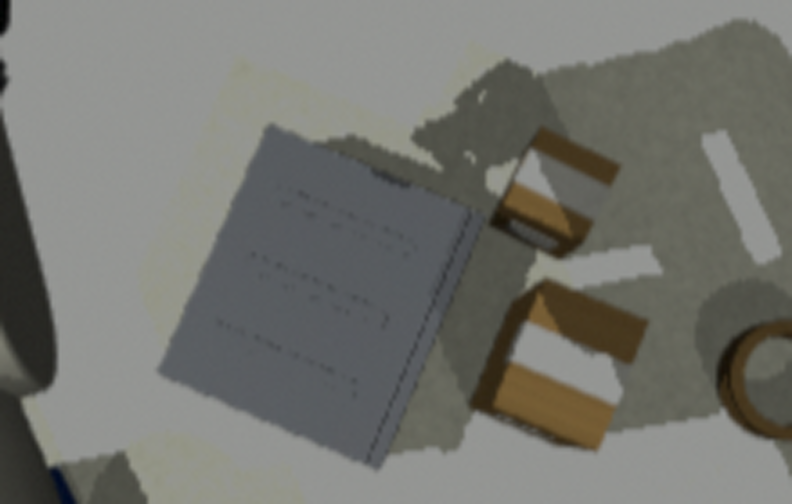

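```bash
python3 -c "
from workcell import hand_in,get_obs
hand_in();print(get_obs()['time_s'])"
```

```text
the job is handed in; nothing more can be done
the job is handed in; nothing more can be done
```

I pushed the carton upright and then pushed the bin's lid shut. The job was handed in with the arm clear of everything, about 27 s into the 53 s allowed.

- **Carton:** I pushed its leading top edge slowly with the fingertips until it dropped back onto its own base. Both camera views put its bottom edges within about 4 mm of where they should be, and its position in the images did not change while I closed the lid.
- **Lid:** I swept it down from behind along its arc, then pressed in 1.5 mm steps. Firm resistance came with the fingertips at about 98 mm, against the 99 mm expected when shut. The force rose to about 29 N and I stopped there. In the last pictures it lies flat on the rim.
- **Everything else:** In those pictures the small carton had not moved and the part of the tape roll in view was in place. I saw the tin and packet in place before the lid went down. The bottle, mug and jar were not re-measured, but the arm's path was clear of them.
- **Disagreements:** No check failed. I did not measure the lid's final height separately from the two views; it rests on the contact height and the pictures.

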